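# Walk the forming die round and home to the fence

### The job

The heavy die block stands askew on the bench. Pushing it only with the fingertips or the outside of the fingers, walk it round by its corners until one of its long, yellow-striped sides faces the steel fence, and only once it is roughly square let it touch the fence; then push it home so that this long side lies flush against the fence along its whole length. Slide it, never lift or tip it, leave the other things on the bench alone, and finish clear of everything.

Things in the scene. Friction and masses are not known exactly. Their poses are not given: they have to be found in the camera images.
- die_block: Cast aluminium die block 100 x 140 x 50 mm, 1.5 to 2.2 kg, loose; slides with dry friction (pushing takes 7 to 16 N) and stops when not pushed. Grey panel on top, yellow stripe on both long sides. Origin: centre of underside. Own x: normal to the long (140 mm) sides, which lie at x = -50 and +50 mm and are equivalent; own y: along it, short sides at y = -70, +70 mm. Too wide to grip.
- fence_face (a point): Middle of the foot of the fence's working face, at bench height. The fence is a fixed upright flat steel bar 280 mm long, 20 thick, 45 high, with yellow supports behind, turned up to 0.25 rad from world. Own y: along the fence (face from y = -140 to +140 mm); own x: normal to the face, into the fence. The block starts at x about -150 to -175 mm, its centre within 40 mm of y = 0.
- glass_jar: Closed amber jar, 90 mm across, 130 mm high, steel cap; bystander. Origin: centre of underside.
- tall_tin: Tin can with paper label, 68 mm across, 110 mm high; bystander. Origin: centre of underside.
- short_tin: Plain tin, 60 mm across, 70 mm high; bystander. Origin: centre of underside.
- mug: Open steel mug with a handle on own +y, 80 mm across, 85 mm high; bystander. Origin: centre of underside.
- hammer: Hammer lying on the bench along its own x, handle towards own -x, about 260 mm long; bystander. Origin: near its middle, on the bench.
- screwdriver: Orange-handled screwdriver lying beyond the fence's right end along its own x, about 200 mm long; bystander. Origin: near its middle, on the bench.
- yellow_lid: Shallow yellow plastic dish, 100 mm across, 20 mm high, beyond the fence's left end; bystander. Origin: centre of underside.
- fence: The whole fence; origin on the bench 20 mm behind the middle of its working face (own x = +20 mm from point fence_face), same axes as fence_face.
Mind the look-alikes: they are no part of the job. What is shaped like the die_block but green or orange is not meant.

How it is judged:
By the outcome, as a careful person would: the job done as asked, in the order asked, and still so for the second after the job is handed in, with the robot touching nothing.
It also fails if it takes over 70 s, if anything falls off the work surface, if the arm or the gripper's body presses on something with over 40 N, if the wrist force passes 120 N, or if a joint passes its speed limit or range.

### The arm

A 6-joint arm with a two-finger parallel gripper is mounted at the origin on the work surface. World frame = base frame: x ahead of the robot, y to its left, z up, the work surface at z = 0. Lengths are in m, angles in rad, forces in N, time in s.
With the tool pointing down it reaches from about 0.35 to 0.775 m from the base axis. Payload 5.5 kg.
Tool frame: the origin (TCP) lies at the very end of the fingers, on their centre line; the grasp point (between the pads) lies 19 mm behind it; z points along the fingers, y is the line along which they close (so a half turn about z gives the same grasp; the last joint's range is limited). The gripper opens to 85 mm and grips with 20 to 120 N. Pads are 22 mm wide; open, the fingers measure 114 mm over their backs; the gripper's body (76 mm by 85 mm) begins 54 mm behind the grasp point. The pads swing forward as they close: fully open they stand 13 mm farther back than shut.
Start: joints at [-1.269, 0.313, 0.046, 1.304, 0, 1.431], TCP at [0.246, -0.52, 0.231] pointing down, gripper open.
Joint ranges: [-2.76, 2.76], [-0.86, 1.69], [-1.03, 1.26], [-2.2, 2.34], [-1.47, 1.5], [-3.14, 3.14]. Speed limits (rad/s): [2.57, 2.57, 3.14, 3.14, 3.14, 3.14].

### API

Orientations are given as a unit quaternion [w, x, y, z].
In Python, from workcell import env, cams, ticket, spotter gives the robot as it stands.
- The arm moves only by the tool jog_arm, never from a script. Its argument "increments" is a list that holds one entry, the list of rows, each a list of 7 numbers: the shift along the tool's x, y, z in units of 0.25 m (1.0 is 0.25 m), then the turn, a rotation vector about the tool's x, y, z in units of 180 degrees (1.0 is 180 degrees), then the closure in counts, from 0 (fully open) to 255 (shut). A call has 1 to 20 rows; each row shifts and turns the commanded pose from where the row before left it, along the tool's axes as they then stand; what a row does not reach is not made up. A row lasts 1/10 s, in which the tool goes at most 50 mm and 8.59 degrees, less where a joint would pass 70% of its speed; a pose out of reach is approached as far as the arm can. A call with a number of a shift or a turn outside -1 to 1 is refused whole. A call with a gripper value outside its range is refused whole. The fingers move at their own pace and stop on an object; "force" is the grip in N (left out, the last holds). Time passes only in rows, so rows that do not move let the fingers close. It gives the time, the measured TCP pose, the force, the opening and the grip force at its end, in the units of the state.
- env.get_state(): the state, without advancing time (a new reading comes with each control period).
- cams.read_camera(name): name is "scene" or "top" or "wrist"; returns a dict with "pixels" (400x640x3 uint8, red, green, blue), "fx", "fy", "cx", "cy" (pixels), "k1" (the pictures are not rectified: a ray, as slopes to the right and down, at radius r is drawn at 1 + k1 r^2 times it, then the intrinsics apply), "xyz" and "attitude" of the camera in the world; the wrist camera has in their place "mount" (4x4, takes a point from camera to tool coordinates, whose origin is the TCP and whose axes are the flange's). Camera axes: x right, y down, z forward; pixel columns grow to the right and rows downward; lengths in m; the calibration is good to about 2 mm. A picture is of the moment at which its call begins: read the wrist's pose just before it. There is no depth.
- ticket.hand_in(): hands the job in; it is judged then, once.
Trained networks look in the newest picture that a camera, given by its name, has taken for a name from the list of things; names that differ only in an ending like _2 or _b are one class to them, and where a whole thing is asked for, a point or a joint stands for the part that bears it (a point fixed in the world has none). Each returns a list of dicts, best first, with "conf" (0 to 1); they miss things now and then, are a little off and sometimes report something else, mostly with a low value. They report only what shows in the picture. A call takes as long as a camera call. They do not tell look-alikes from the thing itself.
- spotter.find_in(target, camera): "uv" ([column, row] in pixels, amid what is visible of it).
- spotter.cut_out(target, camera): "region" (400x640 bool, what is visible of it) and "uv" ([column, row] in pixels, amid what is visible of it).
- spotter.landmark_of(target, camera): "uv" ([column, row] in pixels: a listed point, or the origin of a listed thing).
The state is a dict: "clock": time; "joint_pos": joint angles; "qvel": joint speeds; "tau": joint torques, N m; "tcp_pos": TCP position; "orientation": TCP orientation; "wrist_force": force on the tool from outside, world axes, zero at the start; "ft_torque": the same for the moment, N m; "finger_gap": finger opening in m; "grip_force": force on a finger pad.
Only numpy, scipy, OpenCV 4.12 (cv2) and the standard library are available. Lean on these libraries where they do the work, as an engineer would, in place of code of your own. Each camera call takes 0.05 s, during which the arm holds its last target. There are 200 camera calls.

## Working session

There is one attempt and no reset: what is moved stays moved. The work goes in short steps, Python scripts to look and compute and a tool call to move; the robot and the scene stay as the last step left them, time stands still between calls to the robot, and variables do not carry over. Pictures are saved under pics/ and viewed, at most 10 in all, crops included, and the job is handed in when it is done.

Besides the shell and the picture viewer there is one more tool, called after "Emit:" by a JSON object that holds its "method" and its "body", one argument or row to a line. jog_arm: Moves the arm, as the interface text tells. Shifts and turns lie within -1 to 1; 1 stands for 0.25 m of shift or 180 degrees of turn. Its arguments: {"type":"object","properties":{"increments":{"type":"array"},"force":{"type":"number"}},"required":["increments"]}

```bash
mkdir -p pics; ls; cat > h.py <<'E'
import numpy as np, cv2
from scipy.spatial.transform import Rotation as R
from workcell import env, cams, ticket, spotter
def quat(q): return R.from_quat([q[1],q[2],q[3],q[0]])
def campose(c):
    a=np.array(c["attitude"],float)
    return (quat(a).as_matrix() if a.size==4 else a.reshape(3,3)), np.array(c["xyz"],float)
def ray(c,uv):
    p=(np.array(uv,float)-[c["cx"],c["cy"]])/[c["fx"],c["fy"]]
    s=p.copy()
    for _ in range(20): s=p/(1+c["k1"]*(s@s))
    return np.array([s[0],s[1],1.])
def toz(c,uv,z):
    M,t=campose(c); d=M@ray(c,uv); return t+d*(z-t[2])/d[2]
def proj(c,P):
    M,t=campose(c); q=M.T@(np.array(P)-t); s=q[:2]/q[2]; s=s*(1+c["k1"]*(s@s))
    return s*[c["fx"],c["fy"]]+[c["cx"],c["cy"]]
def save(c,n): cv2.imwrite("pics/"+n+".png",cv2.cvtColor(c["pixels"],cv2.COLOR_RGB2BGR))
E
python3 - <<'E'
from h import *
s=env.get_state(); print(s["tcp_pos"],s["orientation"],s["finger_gap"],s["clock"])
for n in("top","scene"):
    c=cams.read_camera(n); save(c,n); print(n,{k:c[k] for k in c if k!="pixels"})
    for t in "die_block fence_face fence glass_jar tall_tin short_tin mug hammer screwdriver yellow_lid".split():
        print(t,[(np.round(d["uv"],1),round(d["conf"],2),np.round(toz(c,d["uv"],0)[:2],3)) for d in spotter.landmark_of(t,n)[:3]])
E
```

```text
pics
[ 0.24569268 -0.51931991  0.23040021] [-9.03545393e-04  9.75697644e-01  2.19119342e-01 -7.61215460e-05] 0.08523453255992233 0.0
top {'fx': 440.62607583020036, 'fy': 440.62607583020036, 'cx': 324.52064845710686, 'cy': 197.6965960857719, 'k1': -0.0946145239643501, 'xyz': array([ 0.42582864, -0.00296947,  1.19846768]), 'attitude': array([-0.02684194,  0.7158875 , -0.69687781,  0.03385142])}
die_block [(array([355.1, 190.9]), 0.84, array([ 0.55 , -0.097])), (array([354.9, 270.2]), 0.64, array([ 0.335, -0.101])), (array([270.8, 196.8]), 0.56, array([0.528, 0.133]))]
fence_face [(array([345.2, 134.2]), 0.93, array([ 0.707, -0.066]))]
fence [(array([346.3, 127.4]), 0.67, array([ 0.727, -0.069]))]
glass_jar [(array([160.9, 161.8]), 0.97, array([0.617, 0.443]))]
tall_tin [(array([479.1, 221.4]), 0.77, array([ 0.475, -0.442]))]
short_tin [(array([464.3, 172.3]), 0.58, array([ 0.611, -0.4  ]))]
mug [(array([471., 269.]), 0.74, array([ 0.344, -0.42 ]))]
hammer [(array([171.4, 265. ]), 0.72, array([0.334, 0.398])), (array([465.3, 170.9]), 0.18, array([ 0.615, -0.403]))]
screwdriver [(array([
[... 661 characters left out ...]
])), (array([353.4, 144.6]), 0.63, array([ 0.323, -0.108]))]
fence_face [(array([251.4, 223. ]), 0.69, array([ 0.716, -0.073]))]
fence [(array([245.9, 230.7]), 0.82, array([ 0.741, -0.063]))]
glass_jar [(array([407.8, 351.8]), 0.98, array([0.613, 0.443]))]
tall_tin [(array([248., 103.]), 0.74, array([ 0.485, -0.441]))]
short_tin [(array([218.3, 133.9]), 0.75, array([ 0.626, -0.392])), (array([289.2, 186.1]), 0.31, array([ 0.564, -0.106]))]
mug [(array([292.9,  88. ]), 0.56, array([ 0.332, -0.405]))]
hammer [(array([473.7, 273.5]), 0.82, array([0.34 , 0.402]))]
screwdriver [(array([207.3, 172.8]), 0.6, array([ 0.727, -0.289]))]
yellow_lid [(array([328.8, 341.7]), 0.94, array([0.748, 0.308]))]
```

```bash
python3 - <<'E'
import cv2
im=cv2.imread("pics/top.png")[80:320,130:510]
cv2.imwrite("pics/topc.png",cv2.resize(im,None,fx=2.1,fy=2.1,interpolation=cv2.INTER_CUBIC))
E
```

```text
(no output)
```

View pics/topc.png

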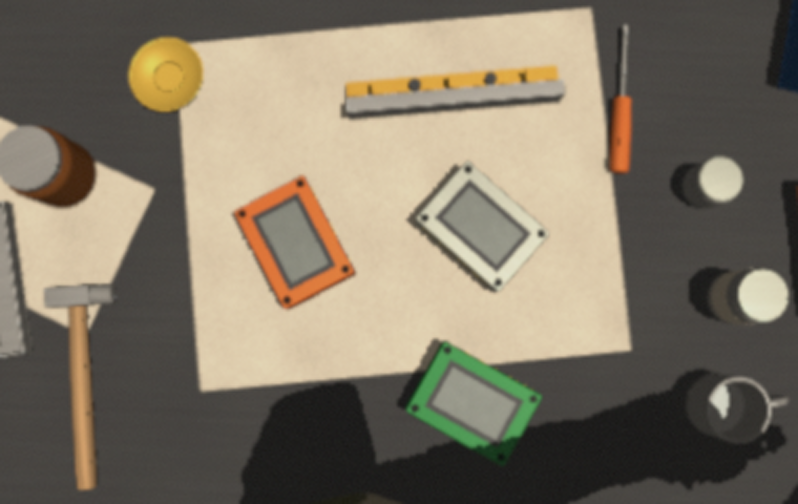

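The crop shows the white die block at (480,228), i.e. full picture about (358,189). The fence is at (455,95), with orange (293,243) and green (475,400) look-alikes close by. Next I fit the poses.

```bash
cat >> h.py <<'E'
from scipy.optimize import minimize
def boxmask(c,p,z=.05,hx=.05,hy=.07):
    x,y,a=p; P=[[x+np.cos(a)*u-np.sin(a)*v,y+np.sin(a)*u+np.cos(a)*v,w] for u in(-hx,hx) for v in(-hy,hy) for w in(0,z)]
    q=np.array([proj(c,k) for k in P]); m=np.zeros((1600,2560),np.uint8)
    cv2.fillConvexPoly(m,np.round(cv2.convexHull(q.astype(np.float32))*4+1.5).astype(int),1)
    return cv2.resize(m.astype(np.float32),(640,400),interpolation=cv2.INTER_AREA)
def fitblock(c,n,near,p0=None):
    ds=spotter.cut_out("die_block",n)
    d=min(ds,key=lambda d:np.hypot(*(np.array(d["uv"])-proj(c,[*near,.025])))); m=d["region"].astype(np.float32)
    best=None
    for a in ([p0[2]] if p0 is not None else np.arange(0,np.pi,np.pi/6)):
        r=minimize(lambda p:np.abs(boxmask(c,[p[0],p[1],p[2]*10])-m).sum(),[near[0],near[1],a/10],method="Nelder-Mead",options=dict(initial_simplex=[[near[0],near[1],a/10],[near[0]+.01,near[1],a/10],[near[0],near[1]+.01,a/10],[near[0],near[1],a/10+.02]],maxiter=120))
        if best is None or r.fun<best.fun: best=r
    x,y,a=best.x; return np.array([x,y,a*10]),best.fun/m.sum(),d["conf"]
E
python3 - <<'E'
from h import *
for n in("top","scene"):
    c=cams.read_camera(n)
    print(n,fitblock(c,n,(.555,-.1)))
    f=spotter.cut_out("fence",n)[0]; m=f["region"]
    hsv=cv2.cvtColor(c["pixels"],cv2.COLOR_RGB2HSV)
    if n=="top":
        # per-column profile: print a few columns of gray/sat
        for u in (310,345,380):
            print(u,[(v,int(hsv[v,u,1]),int(hsv[v,u,2]),int(m[v,u])) for v in range(108,140)])
        np.save("fm.npy",m)
E
```

```text
top (array([ 0.55633641, -0.10475133,  2.46071937]), np.float64(0.052078163771712156), 0.82)
310 [(108, 56, 220, 0), (109, 55, 221, 0), (110, 56, 220, 0), (111, 57, 220, 0), (112, 56, 220, 0), (113, 55, 221, 0), (114, 55, 221, 0), (115, 57, 221, 0), (116, 63, 219, 0), (117, 92, 219, 0), (118, 137, 219, 1), (119, 168, 221, 1), (120, 177, 221, 1), (121, 177, 220, 1), (122, 175, 221, 1), (123, 174, 217, 1), (124, 143, 198, 1), (125, 79, 175, 1), (126, 38, 167, 1), (127, 29, 166, 1), (128, 27, 168, 1), (129, 30, 170, 1), (130, 30, 172, 1), (131, 29, 166, 1), (132, 26, 128, 1), (133, 25, 81, 1), (134, 36, 77, 1), (135, 49, 125, 1), (136, 57, 188, 0), (137, 58, 216, 0), (138, 57, 221, 0), (139, 55, 222, 0)]
345 [(108, 58, 216, 0), (109, 58, 217, 0), (110, 57, 218, 0), (111, 57, 216, 0), (112, 58, 217, 0), (113, 63, 217, 0), (114, 91, 219, 0), (115, 138, 221, 1), (116, 168, 222, 1), (117, 177, 222, 1), (118, 178, 222, 1), (119, 176, 222, 1), (120, 174, 215, 1), (121, 146, 188, 1), (122, 77, 166, 1), (123, 37, 167, 1), (124, 29, 170, 1), (125, 29, 173, 1), (126, 29, 174, 1), (127, 29, 176, 1
[... 240 characters left out ...]
57, 218, 0), (109, 56, 218, 0), (110, 62, 219, 0), (111, 82, 218, 0), (112, 125, 214, 0), (113, 164, 202, 1), (114, 179, 184, 1), (115, 180, 167, 1), (116, 179, 158, 1), (117, 174, 152, 1), (118, 134, 143, 1), (119, 61, 150, 1), (120, 35, 168, 1), (121, 30, 176, 1), (122, 29, 176, 1), (123, 32, 178, 1), (124, 28, 179, 1), (125, 27, 173, 1), (126, 29, 140, 1), (127, 29, 89, 1), (128, 38, 74, 1), (129, 51, 119, 1), (130, 55, 180, 0), (131, 57, 216, 0), (132, 55, 222, 0), (133, 56, 223, 0), (134, 55, 224, 0), (135, 55, 223, 0), (136, 55, 222, 0), (137, 55, 221, 0), (138, 57, 221, 0), (139, 57, 220, 0)]
scene (array([ 0.55831521, -0.10542174, -0.65905658]), np.float64(0.06597025495750708), 0.59)
```

```bash
python3 - <<'E'
from h import *
c=cams.read_camera("top"); hsv=cv2.cvtColor(c["pixels"],cv2.COLOR_RGB2HSV).astype(float)
F=[];B=[];G=[]
for u in range(302,392,2):
    V=hsv[:,u,2];S=hsv[:,u,1]
    v0=int(np.interp(u,[310,380],[128,122]))
    v=v0
    while V[v]>125: v+=1
    F.append(toz(c,[u,v-1+(V[v-1]-125)/(V[v-1]-V[v])],.045)[:2])
    w=v+1
    while V[w]<=150: w+=1
    G.append(toz(c,[u,w-1+(150-V[w-1])/(V[w]-V[w-1])],0)[:2])
    v=v0
    while S[v]<90: v-=1
    B.append(toz(c,[u,v+(S[v]-90)/(S[v]-S[v+1])],.045)[:2])
for n,P in(("front",F),("back",B),("foot",G)):
    P=np.array(P); k=np.polyfit(P[:,1],P[:,0],1); r=P[:,0]-np.polyval(k,P[:,1])
    k=np.polyfit(P[abs(r)<.003,1],P[abs(r)<.003,0],1)
    print(n,k,"x at y=-.07:",np.polyval(k,-.07),r.std(), "angle",np.arctan(-k[0]))
# ends of the front top edge
g=hsv[:,:,2]
for u in list(range(288,300))+list(range(393,404)): print(u,[int(x) for x in hsv[116:136,u,2]])
E
```

```text
front [-0.11331665  0.70422045] x at y=-.07: 0.7121526120434385 0.0005258830606013944 angle 0.11283533389312135
back [-0.11551351  0.72344564] x at y=-.07: 0.7315315873246837 0.004099317378575571 angle 0.11500380584433224
foot [-0.11531685  0.70489829] x at y=-.07: 0.7129704726083163 0.00019451183792984107 angle 0.11480973431033628
288 [218, 218, 218, 216, 216, 216, 218, 219, 218, 216, 218, 219, 218, 220, 221, 221, 222, 221, 220, 220]
289 [217, 217, 217, 217, 216, 218, 218, 219, 219, 218, 218, 219, 219, 219, 220, 220, 220, 221, 220, 220]
290 [216, 217, 216, 217, 218, 218, 218, 219, 218, 219, 219, 219, 220, 219, 220, 219, 219, 219, 218, 219]
291 [216, 216, 218, 217, 217, 218, 218, 219, 219, 219, 219, 219, 218, 212, 206, 203, 204, 204, 204, 206]
292 [216, 216, 217, 217, 219, 217, 217, 217, 217, 217, 217, 218, 209, 181, 152, 143, 143, 143, 144, 157]
293 [216, 215, 216, 216, 212, 208, 204, 202, 202, 202, 201, 200, 191, 154, 114, 100, 99, 100, 101, 127]
294 [217, 216, 216, 214, 202, 185, 176, 170, 165, 159, 154, 153, 150, 135, 121, 116, 108, 98, 93, 121]
295 [215, 216, 216, 216, 209, 203,
[... 929 characters left out ...]
 180, 174, 153, 125, 137, 171, 195, 211, 217, 219, 218, 219, 219, 219]
398 [217, 212, 205, 198, 192, 185, 183, 178, 168, 162, 180, 203, 213, 217, 218, 219, 219, 219, 219, 218]
399 [217, 216, 214, 212, 205, 199, 197, 196, 196, 200, 208, 213, 215, 218, 218, 218, 219, 219, 219, 219]
400 [218, 218, 218, 218, 215, 214, 213, 213, 215, 216, 216, 216, 217, 218, 219, 219, 220, 220, 221, 220]
401 [218, 217, 218, 218, 218, 218, 219, 218, 218, 219, 218, 217, 219, 219, 219, 219, 219, 219, 220, 220]
402 [217, 217, 218, 219, 219, 219, 220, 219, 218, 219, 219, 218, 219, 219, 219, 220, 219, 220, 219, 220]
403 [217, 218, 219, 219, 219, 219, 219, 220, 220, 220, 219, 219, 220, 220, 220, 220, 219, 220, 220, 221]
```

Emit:
{"method": "jog_arm", "body": {
  "increments": [
    [[0.1237,-0.0978,0,0,0,0,255],[0.1237,-0.0978,0,0,0,0,255],[0.1237,-0.0978,0,0,0,0,255],[0.1237,-0.0978,0,0,0,0,255],[0.1237,-0.0978,0,0,0,0,255],[0.1237,-0.0978,0,0,0,0,255],[0.1237,-0.0978,0,0,0,0,255],[0.1237,-0.0978,0,0,0,0,255],[0.1237,-0.0978,0,0,0,0,255],[0.1237,-0.0978,0,0,0,0,255],[0.1237,-0.0978,0,0,0,0,255],[0.1237,-0.0978,0,0,0,0,255],[0,0,0,0,0,-0.0462,255],[0,0,0,0,0,-0.0462,255],[0,0,0,0,0,-0.0462,255],[0,0,0,0,0,-0.0462,255],[0,0,0,0,0,-0.0462,255],[0,0,0,0,0,-0.0462,255],[0,0,0,0,0,-0.0462,255],[0,0,0,0,0,-0.0462,255]]
  ]
}}

```text
clock: 3.45
tcp_pos: [0.4559, -0.0959, 0.2314]
orientation: [0.0, 0.694, 0.72, 0.0]
wrist_force: [0.3, -0.3, 0.2]
finger_gap: 0.0002
grip_force: 0.0
```

Emit:
{"method": "jog_arm", "body": {
  "increments": [
    [[0,0,0,0,0,-0.0462,255],[0,0,0,0,0,-0.0462,255],[0,0,0,0,0,-0.0462,255],[0,0,0,0,0,-0.0462,255],[0,0,0,0,0,-0.0462,255],[0,0,0,0,0,-0.0462,255],[0,0,0,0,0,0,255]]
  ]
}}

```text
clock: 4.15
tcp_pos: [0.4559, -0.0959, 0.2314]
orientation: [0.0, 0.328, 0.945, -0.0]
wrist_force: [0.7, 0.1, 0.1]
finger_gap: 0.0001
grip_force: 0.0
```

```bash
cat >> h.py <<'E'
def tool():
    s=env.get_state(); M=quat(s["orientation"]).as_matrix(); return s,np.array(s["tcp_pos"]),M,np.arctan2(M[1,0],M[0,0])
def to(target,yaw=None):
    "whole shift along tool axes and turn, in jog units"
    s,p,M,y=tool(); d=M.T@(np.array(target)-p)/.25
    rv=np.zeros(3)
    if yaw is not None:
        T=R.from_euler("z",yaw).as_matrix()@np.diag([1,-1,-1]); rv=R.from_matrix(M.T@T).as_rotvec()/np.pi
    print("pos",p.round(4),"yaw",round(y,3),"shift",d.round(4),"turn",rv.round(4),"F",np.round(s["wrist_force"],1),"t",s["clock"],"gap",round(s["finger_gap"],4))
E
python3 - <<'E'
from h import *
to([.456,-.095,.02],-.67+np.pi)
c=cams.read_camera("scene"); print(fitblock(c,"scene",(.557,-.105),[0,0,-.67]))
E
```

```text
pos [ 0.4559 -0.0959  0.2314] yaw 2.474 shift [0.0022 0.0033 0.8454] turn [0.     0.0001 0.0008] F [0.7 0.1 0.1] t 4.15 gap 0.0001
(array([ 0.55715862, -0.10498013, -0.68485359]), np.float64(0.06867240406320542), 0.67)
```

Emit:
{"method": "jog_arm", "body": {
  "increments": [
    [[0,0,0.094,0,0,0,255],[0,0,0.094,0,0,0,255],[0,0,0.094,0,0,0,255],[0,0,0.094,0,0,0,255],[0,0,0.094,0,0,0,255],[0,0,0.094,0,0,0,255],[0,0,0.094,0,0,0,255],[0,0,0.094,0,0,0,255],[0,0,0.094,0,0,0,255],[-0.018,0,0,0,0,0,255],[-0.018,0,0,0,0,0,255],[-0.018,0,0,0,0,0,255],[-0.018,0,0,0,0,0,255],[-0.018,0,0,0,0,0,255]]
  ]
}}

```text
clock: 5.65
tcp_pos: [0.4735, -0.1097, 0.0206]
orientation: [-0.0, 0.328, 0.945, 0.0]
wrist_force: [-8.1, 6.7, 6.7]
finger_gap: 0.0001
grip_force: 4.6
```

Emit:
{"method": "jog_arm", "body": {
  "increments": [
    [[-0.018,-0.012,0,0,0,-0.016,255],[-0.018,-0.012,0,0,0,-0.016,255],[-0.018,-0.012,0,0,0,-0.016,255],[-0.018,-0.012,0,0,0,-0.016,255],[-0.018,-0.012,0,0,0,-0.016,255],[-0.018,-0.012,0,0,0,-0.016,255],[-0.018,-0.012,0,0,0,-0.016,255]]
  ]
}}

```text
clock: 6.35
tcp_pos: [0.4858, -0.1413, 0.0197]
orientation: [-0.004, 0.156, 0.988, 0.001]
wrist_force: [-11.6, 6.3, 11.3]
finger_gap: 0.0
grip_force: 6.9
```

```bash
python3 - <<'E'
from h import *
to([.456,-.095,.02])
for n in("scene","top"):
    c=cams.read_camera(n); save(c,n+"2"); print(fitblock(c,n,(.565,-.107),[0,0,-.4]))
E
```

```text
pos [ 0.4858 -0.1413  0.0197] yaw 2.828 shift [0.1705 0.1392 0.0005] turn [0. 0. 0.] F [-11.6   6.3  11.3] t 6.35 gap 0.0
(array([ 0.56524325, -0.11129505, -0.38701701]), np.float64(0.034857030430220357), 0.55)
(array([ 0.56886727, -0.10291592, -0.36461519]), np.float64(0.40982856191744343), 0.84)
```

Emit:
{"method": "jog_arm", "body": {
  "increments": [
    [[-0.019,-0.012,0,0,0,-0.015,255],[-0.019,-0.012,0,0,0,-0.015,255],[-0.019,-0.012,0,0,0,-0.015,255],[-0.019,-0.012,0,0,0,-0.015,255],[-0.019,-0.012,0,0,0,-0.015,255],[-0.019,-0.012,0,0,0,-0.015,255],[-0.019,-0.012,0,0,0,-0.015,255],[-0.019,-0.012,0,0,0,-0.015,255]]
  ]
}}

```text
clock: 7.35
tcp_pos: [0.5204, -0.1724, 0.0195]
orientation: [-0.004, -0.031, 1.0, 0.0]
wrist_force: [-10.4, -1.2, 5.7]
finger_gap: -0.0
grip_force: 5.0
```

```bash
python3 - <<'E'
from h import *
to([.456,-.095,.02])
for n in("scene",):
    c=cams.read_camera(n); print(fitblock(c,n,(.572,-.12),[0,0,-.03]))
E
```

```text
pos [ 0.5204 -0.1724  0.0195] yaw -3.08 shift [2.38e-01 3.25e-01 2.00e-04] turn [0. 0. 0.] F [-10.4  -1.2   5.7] t 7.35 gap -0.0
(array([ 0.58310963, -0.11532519, -0.02359176]), np.float64(0.05593297101449275), 0.57)
```

Emit:
{"method": "jog_arm", "body": {
  "increments": [
    [[-0.019,-0.008,0,0,0,-0.006,255],[-0.019,-0.008,0,0,0,-0.006,255],[-0.017,-0.008,0,0,0,-0.006,255],[0.08,0,0,0,0,0,255],[0.08,0,0,0,0,0,255],[0.0,0,-0.15,0,0,0,0],[0.1,0.1,-0.15,0,0,0,0],[0.1,0.1,-0.15,0,0,0,0],[0,0.1,0,0,0,0,0],[0,0,0,0,0,0,0]]
  ]
}}

```text
clock: 8.45
tcp_pos: [0.4418, -0.1136, 0.1321]
orientation: [0.001, -0.06, 0.998, -0.0]
wrist_force: [-0.0, 0.1, 0.1]
finger_gap: 0.0728
grip_force: 0.0
```

```bash
python3 - <<'E'
from h import *
to([.456,-.095,.02],.114+np.pi)
for n in("scene","top"):
    c=cams.read_camera(n); save(c,n+"3"); print(fitblock(c,n,(.586,-.115),[0,0,.1]))
im=cv2.imread("pics/top3.png")[80:320,130:510]
cv2.imwrite("pics/top3c.png",cv2.resize(im,None,fx=2.1,fy=2.1,interpolation=cv2.INTER_CUBIC))
E
```

```text
pos [ 0.4418 -0.1136  0.1321] yaw -3.022 shift [-0.0642  0.0675  0.4485] turn [-0.0003  0.0009  0.0017] F [-0.   0.1  0.1] t 8.45 gap 0.0728
(array([ 0.58994261, -0.11218346,  0.13332218]), np.float64(0.06708098411071245), 0.85)
(array([ 0.58846287, -0.11279658,  0.13386737]), np.float64(0.07332332332332332), 0.6)
```

View pics/top3c.png

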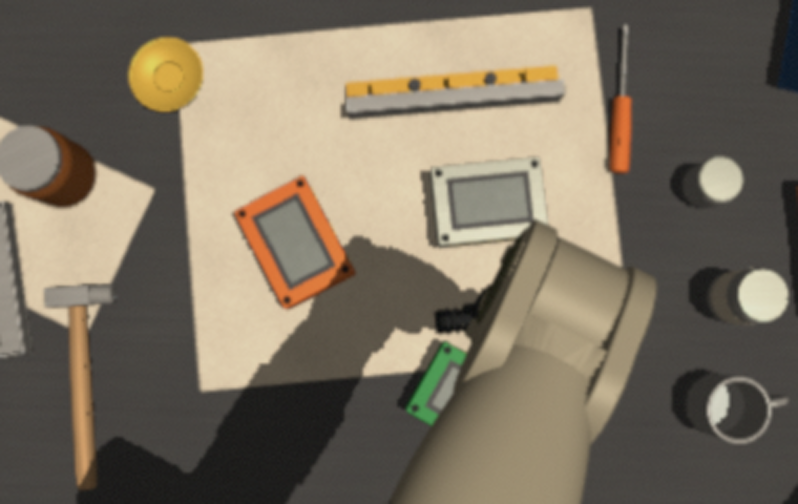

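Emit:
{"method": "jog_arm", "body": {
  "increments": [
    [[-0.12,-0.029,0,0,0,0.0017,0],[-0.12,-0.029,0,0,0,0,0],[0,0,0,0,0,0,0],[0,0,0.12,0,0,0,0],[0,0,0.12,0,0,0,0],[0,0,0.12,0,0,0,0],[0,0,0.12,0,0,0,0],[0,0,0,0,0,0,0],[-0.016,0,0,0,0,0,0],[-0.016,0,0,0,0,0,0],[-0.016,0,0,0,0,0,0],[-0.016,0,0,0,0,0,0],[-0.016,0,0,0,0,0,0],[-0.016,0,0,0,0,0,0]]
  ]
}}

```text
clock: 10.05
tcp_pos: [0.5277, -0.1199, 0.0105]
orientation: [0.0, -0.056, 0.998, -0.0]
wrist_force: [0.3, 1.0, 0.4]
finger_gap: 0.0856
grip_force: 0.9
```

Emit:
{"method": "jog_arm", "body": {
  "increments": [
    [[-0.016,0,0,0,0,0,0],[-0.016,0,0,0,0,0,0],[-0.016,0,0,0,0,0,0],[-0.016,0,0,0,0,0,0],[-0.016,0,0,0,0,0,0],[-0.016,0,0,0,0,0,0]]
  ]
}}

```text
clock: 10.65
tcp_pos: [0.5428, -0.1165, 0.0092]
orientation: [-0.007, -0.055, 0.998, 0.0]
wrist_force: [-21.2, -2.4, 14.3]
finger_gap: 0.0855
grip_force: 10.7
```

```bash
python3 - <<'E'
from h import *
to([.712,-.069,.02],.114+np.pi)
for n in("scene",):
    c=cams.read_camera(n); save(c,n+"4"); print(fitblock(c,n,(.62,-.11),[0,0,.12]))
E
```

```text
pos [ 0.5428 -0.1165  0.0092] yaw -3.031 shift [-0.6929  0.1142 -0.0533] turn [ 0.0005 -0.0048 -0.001 ] F [-21.2  -2.4  14.3] t 10.65 gap 0.0855
(array([ 0.60481173, -0.11269397,  0.13119024]), np.float64(0.041408955962394856), 0.98)
```

View pics/scene4.png

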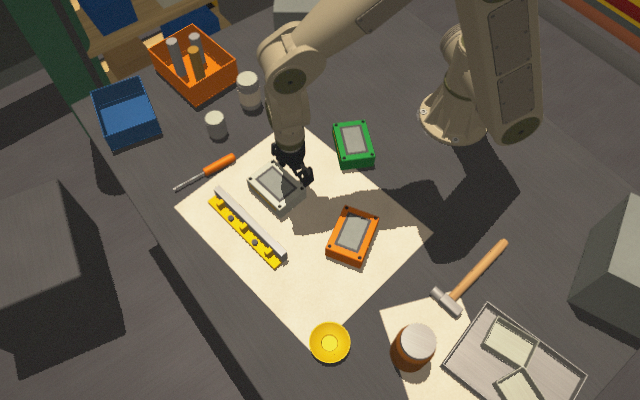

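The scene picture shows the block at about (277,187), parallel to the fence (248,228). The open fingers push its rear side evenly and nothing else is touched.

Emit:
{"method": "jog_arm", "body": {
  "increments": [
    [[-0.016,0,0,0,0,0,0],[-0.016,0,0,0,0,0,0],[-0.016,0,0,0,0,0,0],[-0.016,0,0,0,0,0,0],[-0.016,0,0,0,0,0,0],[-0.016,0,0,0,0,0,0]]
  ]
}}

```text
clock: 11.35
tcp_pos: [0.5669, -0.114, 0.0092]
orientation: [-0.007, -0.055, 0.998, 0.0]
wrist_force: [-19.8, -2.9, 13.9]
finger_gap: 0.0854
grip_force: 10.3
```

Emit:
{"method": "jog_arm", "body": {
  "increments": [
    [[-0.016,0,0,0,0,0,0],[-0.016,0,0,0,0,0,0],[-0.016,0,0,0,0,0,0],[-0.016,0,0,0,0,0,0]]
  ]
}}

```text
clock: 11.75
tcp_pos: [0.5829, -0.1123, 0.0092]
orientation: [-0.007, -0.055, 0.998, 0.0]
wrist_force: [-20.8, -1.9, 13.2]
finger_gap: 0.0853
grip_force: 10.1
```

```bash
python3 - <<'E'
from h import *
to([.712,-.069,.02],.114+np.pi)
for n in("scene","top"):
    c=cams.read_camera(n); print(fitblock(c,n,(.648,-.108),[0,0,.12]))
E
```

```text
pos [ 0.5829 -0.1123  0.0092] yaw -3.031 shift [-0.5317  0.115  -0.0508] turn [ 0.0005 -0.0046 -0.001 ] F [-20.8  -1.9  13.2] t 11.75 gap 0.0853
(array([ 0.64475928, -0.10735137,  0.11253264]), np.float64(0.03572733918128655), 0.89)
(array([ 0.64446091, -0.09425514, -0.1182716 ]), np.float64(2.3203003120124803), 0.59)
```

Emit:
{"method": "jog_arm", "body": {
  "increments": [
    [[-0.016,0,0,0,0,0,0],[-0.016,0,0,0,0,0,0],[-0.016,0,0,0,0,0,0],[-0.012,0,0,0,0,0,0],[-0.008,0,0,0,0,0,0]]
  ]
}}

```text
clock: 12.45
tcp_pos: [0.6003, -0.1104, 0.0091]
orientation: [-0.007, -0.056, 0.998, 0.0]
wrist_force: [-20.2, -2.3, 13.2]
finger_gap: 0.0854
grip_force: 9.9
```

Emit:
{"method": "jog_arm", "body": {
  "increments": [
    [[-0.006,0,0,0,0,0,0],[-0.006,0,0,0,0,0,0]]
  ]
}}

```text
clock: 12.65
tcp_pos: [0.603, -0.1102, 0.0091]
orientation: [-0.007, -0.055, 0.998, 0.0]
wrist_force: [-20.7, -2.4, 11.4]
finger_gap: 0.0855
grip_force: 9.8
```

Emit:
{"method": "jog_arm", "body": {
  "increments": [
    [[-0.006,0,0,0,0,0,0],[-0.006,0,0,0,0,0,0]]
  ]
}}

```text
clock: 12.85
tcp_pos: [0.606, -0.1098, 0.0091]
orientation: [-0.007, -0.055, 0.998, 0.0]
wrist_force: [-20.0, -3.1, 13.1]
finger_gap: 0.0856
grip_force: 9.7
```

Emit:
{"method": "jog_arm", "body": {
  "increments": [
    [[-0.006,0,0,0,0,0,0],[-0.006,0,0,0,0,0,0]]
  ]
}}

```text
clock: 13.05
tcp_pos: [0.606, -0.1098, 0.0091]
orientation: [-0.01, -0.055, 0.998, 0.0]
wrist_force: [-30.6, -5.8, 21.6]
finger_gap: 0.0856
grip_force: 15.8
```

Emit:
{"method": "jog_arm", "body": {
  "increments": [
    [[-0.006,0,0,0,0,0,0],[0,0,0,0,0,0,0]]
  ]
}}

```text
clock: 13.25
tcp_pos: [0.6059, -0.1098, 0.0091]
orientation: [-0.011, -0.055, 0.998, 0.0]
wrist_force: [-32.2, -5.8, 22.5]
finger_gap: 0.0854
grip_force: 16.4
```

Emit:
{"method": "jog_arm", "body": {
  "increments": [
    [[0.03,0,0,0,0,0,0],[0.06,0,0,0,0,0,0],[0.08,0,0,0,0,0,0],[0.08,0,0,0,0,0,0],[0,0,-0.15,0,0,0,0],[0,0,-0.15,0,0,0,0],[0.15,0,-0.15,0,0,0,0],[0.15,0,-0.15,0,0,0,0],[0.15,0,0,0,0,0,0],[0,0,0,0,0,0,0],[0,0,0,0,0,0,0]]
  ]
}}

```text
clock: 14.35
tcp_pos: [0.4482, -0.1289, 0.1562]
orientation: [0.001, -0.056, 0.998, -0.0]
wrist_force: [0.2, 0.2, -0.3]
finger_gap: 0.0853
grip_force: 0.0
```

```bash
python3 - <<'E'
from h import *
to([.456,-.095,.02],.114+np.pi)
for n in("scene","top"):
    c=cams.read_camera(n); save(c,n+"5"); p,e,k=fitblock(c,n,(.662,-.105),[0,0,.114]); d=p[:2]-[.712,-.069]
    print(p,e,k,"fence fx,fy",d@[.9935,.1137],d@[-.1137,.9935])
    if n=="top":
        u,v=330,130; im=c["pixels"][85:185,290:420]; cv2.imwrite("pics/top5c.png",cv2.cvtColor(cv2.resize(im,None,fx=6,fy=6,interpolation=cv2.INTER_CUBIC),cv2.COLOR_RGB2BGR))
E
```

```text
pos [ 0.4482 -0.1289  0.1562] yaw -3.03 shift [-0.0456  0.1315  0.5449] turn [-0.0002  0.0004 -0.0008] F [ 0.2  0.2 -0.3] t 14.35 gap 0.0853
[ 0.66377569 -0.10501771  0.09596583] 0.13209172852598092 0.76 fence fx,fy -0.05200606796655448 -0.030300493273700102
[ 0.73862306 -0.11625033  0.57290092] 1.4059322033898305 0.22 fence fx,fy 0.021077643415399753 -0.04997024173858781
```

View pics/top5c.png

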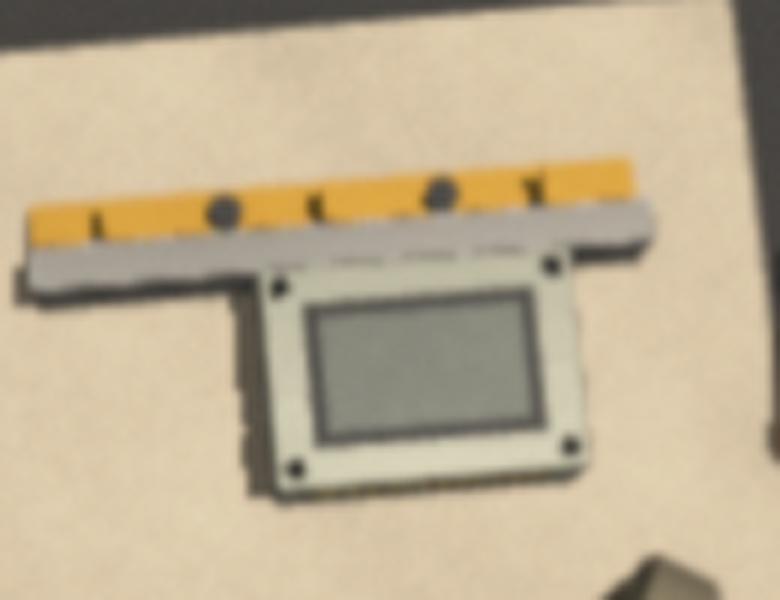

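```bash
python3 - <<'E'
from h import *
c=cams.read_camera("top"); g=255.-c["pixels"].max(2)
P=[]
for u,v in((279,287),(551,264),(295,469),(571,446)):
    u=u/6+290-.4;v=v/6+85-.4; U,V=np.meshgrid(np.arange(round(u)-3,round(u)+4),np.arange(round(v)-3,round(v)+4))
    w=np.clip(g[V,U]-85,0,None); P.append(toz(c,[(w*U).sum()/w.sum(),(w*V).sum()/w.sum()],.05)[:2])
P=np.array(P); print(P)
for a,b in((0,1),(2,3)): d=P[a]-P[b]; print("angle",np.arctan2(-d[0],d[1]))
for a,b in((0,2),(1,3)): d=P[a]-P[b]; print("angle",np.arctan2(d[1],d[0]))
d=P.mean(0)-[.712,-.069]; print("centre f",d@[.9935,.1137],d@[-.1137,.9935])
E
```

```text
[[ 0.70024609 -0.03739143]
 [ 0.71389739 -0.16055747]
 [ 0.61573133 -0.04766537]
 [ 0.63137645 -0.16963169]]
angle 0.1103859971328154
angle 0.12757744541694735
angle 0.12097026024069382
angle 0.10952267039026309
centre f -0.0503417841237196 -0.029276884165420434
```

```bash
python3 -c "
from h import *
print(ticket.hand_in())"
```

```text
the job is handed in; nothing more can be done
None
```

The block was pushed round until roughly square, then slid home: its long striped side lies flush on the fence (measured 0.117 rad against the fence's 0.114, about 0 mm gap), the arm is clear, and the job is handed in with no verdict returned.

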